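# Lock out the test bench

### The arm

A 6-joint arm with a two-finger parallel gripper is mounted at the origin on a cart in front of the work surface, level with it; the furniture and walls round the work are solid. World frame = base frame: x ahead of the robot, y to its left, z up, the work surface at z = 0. Lengths are in mm, angles in rad, forces in N, time in s.
With the tool pointing down it reaches from about 275 to 750 mm from the base axis. Payload 10.2 kg.
Tool frame: the origin (TCP) lies at the very end of the fingers, on their centre line; the grasp point (between the pads) lies 19 mm behind it; z points along the fingers, y is the line along which they close (so a half turn about z gives the same grasp; the last joint's range is limited). The gripper opens to 85 mm and grips with 20 to 120 N. Pads are 22 mm wide; open, the fingers measure 114 mm over their backs; the gripper's body (76 mm by 85 mm) begins 54 mm behind the grasp point. The pads swing forward as they close: fully open they stand 13 mm farther back than shut.
Start: joints at [0.897, 0.313, 1.498, -0, 1.331, -0.223], TCP at [228.748, 472.552, 231.294] pointing down, gripper open.
Joint ranges: [-2.94, 2.94], [-0.97, 2.17], [0.19, 2.56], [-1.23, 4.37], [0.02, 3.11], [-2.88, 2.88]. Speed limits (rad/s): [2.39, 2.39, 3.01, 3.14, 3.14, 3.14].

### API

Orientations are given as a unit quaternion [w, x, y, z].
In Python, from rig import ctrl, optics gives the robot as it stands. The module is installed in compiled form; this text tells all that it offers.
- The arm moves only by the shell command python3 -m handwheel 'ROWS' [FORCE]. ROWS is JSON, a list that holds one entry, the list of rows, each a list of 5 numbers: the gripper command: -1 is fully open, 1 is shut, values between are in proportion, then the shift along the world's x, y, z in units of 50 mm (1.0 is 50 mm), then the turn about the world's z in units of 8 degrees (1.0 is 8 degrees). In form: [[[gripper, tx, ty, tz, twist], ...]]. A call has 1 to 10 rows; each row shifts and turns the commanded pose from where the row before left it; what a row does not reach is not made up. A row lasts 1/10 s, in which the tool goes at most 50 mm and 8.59 degrees, less where a joint would pass 70% of its speed; a pose out of reach is approached as far as the arm can. A call is refused whole if a number of a shift passes 1 or a number of a turn 1, either way. A call with a gripper value outside its range is refused whole. The fingers move at their own pace and stop on an object; FORCE is the grip in N (left out, the last holds). Time passes only in rows, so rows that do not move let the fingers close. It gives the time, the measured TCP pose, the force, the opening and the grip force at its end, in the units of the state.
- ctrl.sense(): the state, without advancing time (a new reading comes with each control period).
- optics.capture(name): name is "scene" or "top" or "wrist"; returns a dict with "img" (420x560x3 uint8, blue, green, red), "K" (3x3 intrinsics, pixels), "dist_coeffs" ([k1, k2, p1, p2, k3] as OpenCV has them; the pictures are not rectified), "R" (3x3) and "t" (3): a world point X has camera coordinates R X + t. Camera axes: x right, y down, z forward; pixel columns grow to the right and rows downward; lengths in mm; the calibration is good to about 2 mm. A picture is of the moment at which its call begins. There is no depth.
- ctrl.finish_job(): hands the job in; it is judged then, once.
The state is a dict: "time_s": time; "joints": joint angles; "dq": joint speeds; "tau": joint torques, N m; "eef_pos": TCP position; "ee_rot": TCP orientation; "force": force on the tool from outside, world axes, zero at the start; "wrist_torque": the same for the moment, N m; "grip_width": opening from 0.0 (shut) to 1.0 (fully open); "grip_force": force on a finger pad.
Only numpy, scipy, OpenCV 4.12 (cv2) and the standard library are available. Lean on these libraries where they do the work, as an engineer would, in place of code of your own. Each camera call takes 0.05 s, during which the arm holds its last target. There are 200 camera calls.

### The job

Lock the test bench out for service: in the breaker row, tip the three red levers right over towards the robot (off) and leave the white ones as they are. Only when all three are off, lift the yellow warning plate out of its rack and hang it by its keyhole on the stand's screw, pushed down so that it hangs upright with the screw at the end of the narrow slot. Also put every loose spare (red ribbed grips, small white tin, cream block) into the black tray, before or after, and leave everything else where it is.

Things in the scene. Friction and masses are not known exactly. Their poses are not given: they have to be found in the camera images.
- breaker_base: grey plinth of the breaker row, 100 (x) x 212 (y) x 30 high, fixed; origin at the centre of its underside; y runs along the row, x points away from the robot. On it six breakers stand side by side along y, 30 mm apart (centres at y -75, -45, -15, 15, 45, 75), 80 long in x, in an order that differs from start to start; three have red levers, three white. Their hinges lie above x 0. Breaker tops are 70 mm above the bench for x -23 to 23, and 60 mm beyond, out to x -40 and 40.
- toggle_red_1 (a joint): a red lever: 0 = OFF, leaning 0.5 rad to the -x of breaker_base (towards the robot); 1.0 = ON, leaning 0.5 rad to +x (away); starts ON; stays where it is left (friction about 0.06 N m: 1.5 to 3 N at the lever). Its hinge runs along y, 68 mm above the bench
- tip_red_1 (a point): tip of a red lever; the lever is 43 mm long from its hinge, 8 to 11 mm thick and 13 mm wide (along the row)
- toggle_red_2 (a joint): a red lever: 0 = OFF, leaning 0.5 rad to the -x of breaker_base (towards the robot); 1.0 = ON, leaning 0.5 rad to +x (away); starts ON; stays where it is left (friction about 0.06 N m: 1.5 to 3 N at the lever). Its hinge runs along y, 68 mm above the bench
- tip_red_2 (a point): tip of a red lever; the lever is 43 mm long from its hinge, 8 to 11 mm thick and 13 mm wide (along the row)
- toggle_red_3 (a joint): a red lever: 0 = OFF, leaning 0.5 rad to the -x of breaker_base (towards the robot); 1.0 = ON, leaning 0.5 rad to +x (away); starts ON; stays where it is left (friction about 0.06 N m: 1.5 to 3 N at the lever). Its hinge runs along y, 68 mm above the bench
- tip_red_3 (a point): tip of a red lever; the lever is 43 mm long from its hinge, 8 to 11 mm thick and 13 mm wide (along the row)
- tip_white_1 (a point): tip of a white lever; the lever is 43 mm long from its hinge, 8 to 11 mm thick and 13 mm wide (along the row); starts ON or OFF, swings like the red ones
- tip_white_2 (a point): tip of a white lever; the lever is 43 mm long from its hinge, 8 to 11 mm thick and 13 mm wide (along the row); starts ON or OFF, swings like the red ones
- tip_white_3 (a point): tip of a white lever; the lever is 43 mm long from its hinge, 8 to 11 mm thick and 13 mm wide (along the row); starts ON or OFF, swings like the red ones
- plate: yellow warning plate with a black grip tab, loose, 100 g, starts upright in the rack. Plate 5 thick (x) x 90 wide (y) x 125 high (z), the tab above it 44 wide x 8 thick, from z 120 to 162; origin at the centre of the lower edge. Keyhole right through along x: an eight-sided hole 30 mm across centred at z 75, and above it a slot 11 mm wide that ends at z 108. Both faces are alike. Pinch it from above by the tab, across its 8 mm thickness, about z 146.
- slot_end (a point): where the screw's shank lies when the plate hangs home: 3.5 mm below the top end of the narrow slot, in mid thickness (z 104.5 of the plate)
- rack: aluminium rack, fixed, 70 x 120 base 10 thick; a slot 8 mm wide along its y, between two walls that reach up to 52 mm, holds the plate upright on the base; origin at the centre of the underside; its x is the thickness direction of the plate
- stand: fixed stand: upright grey board 100 wide (y), 12 thick, with its front face at x 0 of the stand, looking to -x (towards the robot), top edge 185 mm above the bench; base plate from x -25 to 85, 12 thick, 130 wide. The screw stands out of the board's front face. Origin on the bench under the middle of the board's front face.
- screw (a point): middle of the free shank of the screw, 7 mm in front of the board, 170 mm above the bench; axes as the stand (screw points along -x). Shank 7 mm in diameter, 14 mm free between board and head; head 16 mm in diameter, 4 thick, its front 18 mm in front of the board
- tray: shallow black tray, fixed, 127 (x) x 177 (y) x 25 high, inside 116 x 166, floor 2 mm; origin at the centre of its underside
- grip_a: red ribbed spare hand grip, 25 (x) x 75 (y) x 25 high, one of the loose spares; may be absent; origin at the centre of its underside; grasp across its x
- grip_b: red ribbed spare hand grip, just like the other, 25 (x) x 75 (y) x 25 high, one of the loose spares; may be absent; origin at the centre of its underside; grasp across its x
- pin_box: small white lidded tin, 46 (x) x 64 (y) x 20 high, one of the loose spares; may be absent; origin at the centre of its underside; grasp across its x
- block: cream block, 40 (x) x 60 (y) x 20 high, one of the loose spares; may be absent; origin at the centre of its underside; grasp across its x
- marker: red capped marker pen, 131 long: bystander, not part of the job
- black_tape: roll of black tape, 58 across x 19 high: bystander, not part of the job
- meter: yellow multimeter, 140 x 68 x 42: bystander, not part of the job
Things that resemble listed ones, but are neither listed nor needed, are in the scene too. What is shaped like the block but purple is not meant.

How it is judged:
By the outcome, as a careful person would: the job done as asked, in the order asked, and still so for the second after the job is handed in, with the robot touching nothing.
Of grip_a, grip_b, pin_box, block only 2 to 4 are there at a start; the rules pass over those that are not, and their reading is None.
At some moment in a run one of grip_a, grip_b, pin_box, block may be knocked a few centimetres aside while the robot is not near it.
It also fails if it takes over 210 s, if anything falls off the work surface, if the arm or the gripper's body presses on something with over 40 N, if the wrist force passes 120 N, or if a joint passes its speed limit or range.

## Working session

There is one attempt and no reset: what is moved stays moved. The work goes in short steps, Python scripts to look and compute and a shell command to move; the robot and the scene stay as the last step left them, time stands still between calls to the robot, and variables do not carry over. Pictures are saved under pics/ and viewed, at most 14 in all, crops included, and the job is handed in when it is done.

```bash
mkdir -p pics
cat > h.py <<'E'
from rig import ctrl, optics
import numpy as np, cv2
def cap(n):
    c=optics.capture(n); 
    for k in('K','dist_coeffs','R','t'): c[k]=np.array(c[k],float)
    return c
def ray(c,uv):
    p=cv2.undistortPoints(np.array([[uv]],float),c['K'],c['dist_coeffs'])[0,0]
    d=c['R'].T@np.array([p[0],p[1],1]); o=-c['R'].T@c['t'].reshape(3); return o,d
def onz(c,uv,z):
    o,d=ray(c,uv); return (o+d*(z-o[2])/d[2])
def onx(c,uv,x):
    o,d=ray(c,uv); return (o+d*(x-o[0])/d[0])
def tri(a,b):
    (o1,d1),(o2,d2)=a,b
    s=np.linalg.lstsq(np.stack([d1,-d2],1),o2-o1,rcond=None)[0]
    return (o1+d1*s[0]+o2+d2*s[1])/2, np.linalg.norm(o1+d1*s[0]-o2-d2*s[1])
def proj(c,X):
    return cv2.projectPoints(np.array(X,float).reshape(-1,3),cv2.Rodrigues(c['R'])[0],c['t'],c['K'],c['dist_coeffs'])[0][:,0]
E
python3 - <<'E'
from h import *
import pickle
for n in('scene','top','wrist'):
    c=cap(n); cv2.imwrite(f'pics/{n}0.png',cv2.resize(c['img'],(800,600),interpolation=cv2.INTER_CUBIC)); pickle.dump(c,open(n+'0.pkl','wb'))
    print(n,(-c['R'].T@c['t'].reshape(3)).round(),c['K'][0,0].round())
print(ctrl.sense())
E
```

```text
scene [232. 496. 980.] 390.0
top [ 402.  -66. 1870.] 531.0
wrist [163. 503. 373.] 308.0
{'time_s': 0.15, 'joints': array([ 8.96578189e-01,  3.13272512e-01,  1.49822795e+00,  3.61445111e-05,
        1.33100176e+00, -2.23428962e-01]), 'dq': array([ 0.00036375,  0.00014124, -0.00113467, -0.00065803,  0.00014173,
        0.00127784]), 'tau': array([ 1.84974240e-03, -4.12367821e+01, -2.59795010e+01, -1.59690235e-04,
        3.26629059e-03,  9.28737791e-06]), 'eef_pos': array([228.6301298 , 472.40111968, 230.90462729]), 'ee_rot': array([-2.13149759e-04,  2.23495155e-01,  9.74704934e-01, -4.02128260e-04]), 'force': array([-0.35846781, -0.18218968, -0.25431138]), 'wrist_torque': array([-0.04348613,  0.02195503, -0.03903591]), 'grip_force': 0.0, 'grip_width': 1.0004815167944512}
```

View pics/scene0.png

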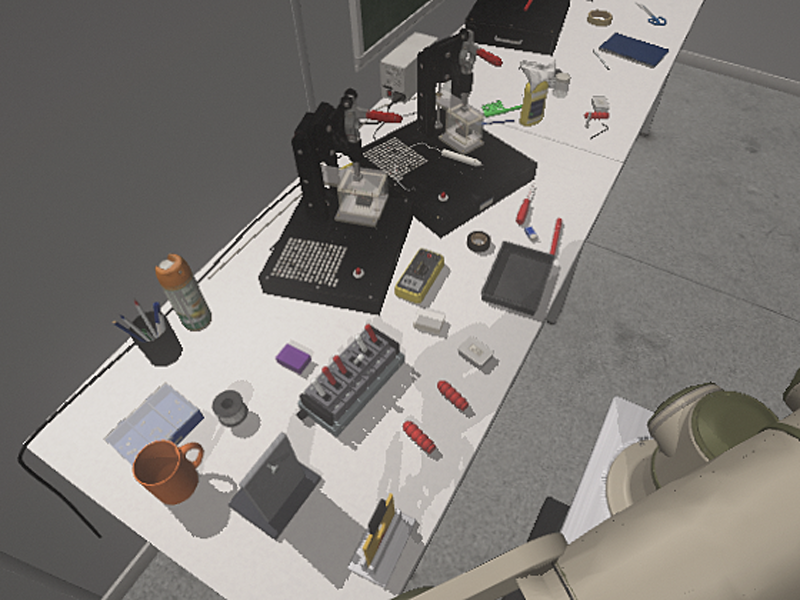

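View pics/top0.png

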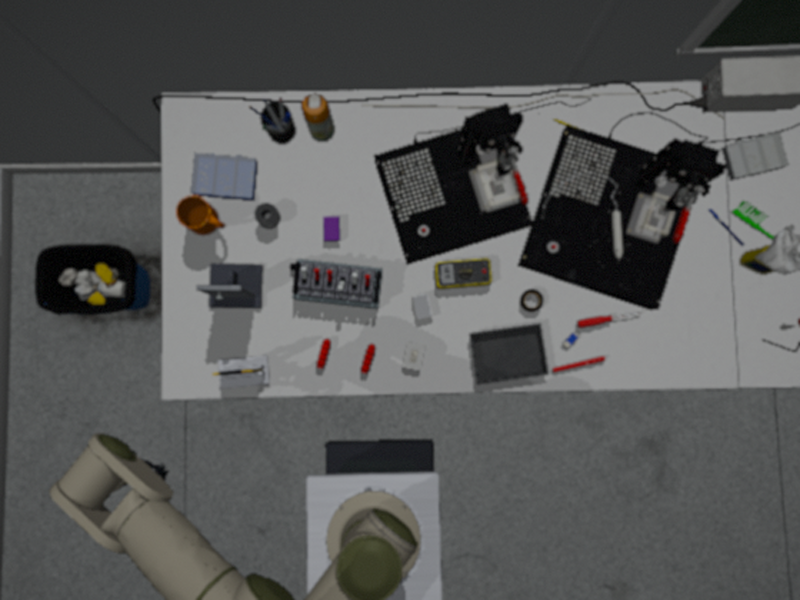

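The scene view shows the breaker row at about (350,375) px. The grips are at (452,395) and (419,437), the tin at (476,353), the cream block at (430,322), the tray at (518,277), the stand at (280,485) and the rack with the plate at (380,535). All four spares are present. Next I measure positions.

```bash
cat > loc.py <<'E'
from h import *
def hull(c,mask,z,amin,box):
    m=cv2.morphologyEx(mask,cv2.MORPH_CLOSE,np.ones((3,3)))
    for k in cv2.findContours(m,cv2.RETR_EXTERNAL,cv2.CHAIN_APPROX_NONE)[0]:
        if cv2.contourArea(k)<amin: continue
        P=np.array([onz(c,p[0],z)[:2] for p in k],np.float32)
        r=cv2.minAreaRect(P)
        if box[0]<r[0][0]<box[1] and box[2]<r[0][1]<box[3]:
            b=cv2.boundingRect(k); print('  px',np.array(b),'xy',np.round(r[0],0),'size',np.round(r[1],0),'ang',round(r[2],1))
def masks(c):
    h=cv2.cvtColor(c['img'],cv2.COLOR_BGR2HSV); H,S,V=h[...,0],h[...,1],h[...,2]
    return dict(red=((((H<8)|(H>172))&(S>150)&(V>70))*255).astype(np.uint8),
     yellow=(((H>18)&(H<32)&(S>120)&(V>70))*255).astype(np.uint8), dark=((V<75)*255).astype(np.uint8))
E
python3 - <<'E'
from loc import *
import pickle
for n in('scene','top'):
    c=pickle.load(open(n+'0.pkl','rb')); M=masks(c)
    for k,z in(('red',15),('yellow',100),('dark',20)):
        print(n,k); hull(c,M[k],z,8,(200,900,-600,700))
    print({k:onz(c,uv,z).round() for k,uv,z in([('stand',(237*.7,283*.7),0)] if n=='top' else [])})
c=pickle.load(open('scene0.pkl','rb'))
cv2.imwrite('pics/sc_crop.png',cv2.resize(c['img'][210:400,150:400],(790,600),interpolation=cv2.INTER_CUBIC))
c=pickle.load(open('top0.pkl','rb'))
cv2.imwrite('pics/top_crop.png',cv2.resize(c['img'][175:280,125:265],(800,600),interpolation=cv2.INTER_CUBIC))
E
```

```text
scene red
  px [283 295  19  18] xy [451. 112.] size [21. 58.] ang 72.5
  px [306 267  21  17] xy [431.   5.] size [19. 68.] ang 72.9
  px [386 153   7  25] xy [ 406. -504.] size [  9. 123.] ang 11.7
  px [362 140   8  16] xy [ 512. -545.] size [11. 87.] ang 8.4
scene yellow
  px [254 374   7  21] xy [404. 345.] size [11. 42.] ang 25.7
  px [263 366   7  12] xy [398. 312.] size [ 6. 26.] ang 4.1
  px [270 346   5   8] xy [413. 265.] size [18.  5.] ang 89.8
  px [277 200  18  12] xy [ 594. -109.] size [61. 21.] ang 4.9
scene dark
  px [286 410  17   6] xy [312. 343.] size [37.  9.] ang 34.8
  px [  0 386  71  34] xy [848. 641.] size [212.  11.] ang 12.9
  px [258 350  13  26] xy [431. 279.] size [15. 61.] ang 4.7
  px [175 332  49  45] xy [584. 332.] size [125.  56.] ang 86.5
  px [ 94 322  14  16] xy [840. 430.] size [16. 59.] ang 77.4
  px [159 281  14  17] xy [759. 247.] size [23. 52.] ang 8.6
  px [155 279   8   7] xy [798. 240.] size [20. 19.] ang 30.0
  px [226 275   6   6] xy [637. 132.] size [11. 14.] ang 2.7
  px [234 264   5   9] xy [636.  97.] size [11. 26.] ang 34.0
  px [
[... 947 characters left out ...]
.] size [ 8. 48.] ang 4.9
  px [329 227  54  43] xy [ 433. -333.] size [125. 175.] ang 6.9
  px [364 203  16  16] xy [ 561. -395.] size [49. 55.] ang 43.5
  px [142 185  42  31] xy [614. 334.] size [141. 105.] ang 88.7
  px [203 183  64  33] xy [612.  86.] size [223.  94.] ang 82.6
  px [307 182  36  20] xy [ 632. -232.] size [ 60. 123.] ang 3.9
  px [ 24 170  89  61] xy [621. 657.] size [301. 209.] ang 89.0
  px [135 156  17   9] xy [754. 400.] size [25. 53.] ang 26.2
  px [179 143  17  17] xy [786. 247.] size [56. 57.] ang 88.9
  px [125 139  19  19] xy [807. 438.] size [51. 68.] ang 52.5
  px [262  73 252 144] xy [ 811. -440.] size [872. 436.] ang 77.9
{'stand': array([623., 326.,   0.])}
```

View pics/sc_crop.png

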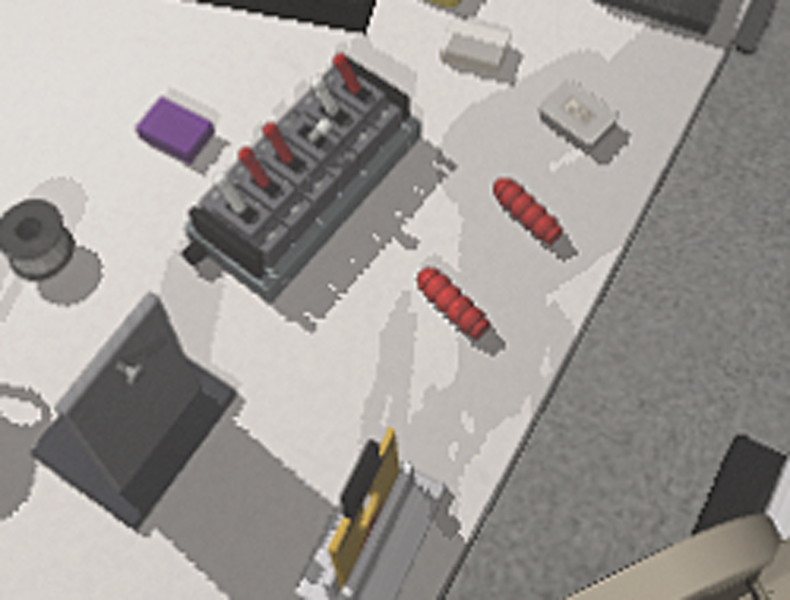

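View pics/top_crop.png

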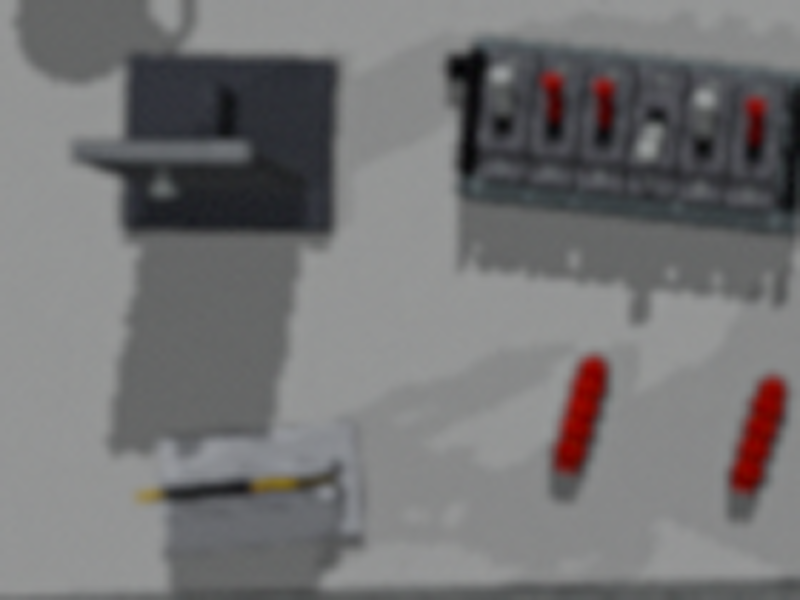

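The levers from +y to -y are white (ON), red, red, white (OFF), white (ON), red. I'll move above the row for a close look.

```bash
python3 -m handwheel '[[[-1,0.64,-0.76,0.05,-0.75],[-1,0.64,-0.76,0.05,-0.75],[-1,0.64,-0.76,0.05,-0.75],[-1,0.64,-0.76,0.05,-0.75],[-1,0.64,-0.76,0.05,-0.75],[-1,0.64,-0.76,0.05,-0.75],[1,0.64,-0.76,0.05,-0.75],[1,0.64,-0.76,0.05,-0.75],[1,0.64,-0.76,0.05,-0.75],[1,0.64,-0.76,0.05,-0.75]]]' 40; python3 -m handwheel '[[[1,0.64,-0.76,0.05,-0.75],[1,0.64,-0.76,0.05,-0.75],[1,0,0,0,0],[1,0,0,0,0],[1,0,0,0,0]]]'
python3 - <<'E'
from loc import *
import pickle
c=cap('wrist'); pickle.dump(c,open('w1.pkl','wb'))
cv2.imwrite('pics/w1.png',cv2.resize(c['img'],(800,600),interpolation=cv2.INTER_CUBIC))
M=masks(c); print((-c['R'].T@c['t']).round(),c['R'].round(2))
print('red@100'); hull(c,M['red'],100,20,(300,900,-300,400))
E
```

```text
time_s: 1.15
eef_pos: [549.7, 90.7, 256.3]
ee_rot: [-0.0, 0.683, 0.731, -0.0]
force: [0.8, 0.8, 0.4]
grip_width: 0.33
grip_force: 0.0
time_s: 1.65
eef_pos: [612.3, 17.4, 261.3]
ee_rot: [-0.0, 0.753, 0.658, -0.0]
force: [0.6, -0.3, 0.5]
grip_width: -0.0
grip_force: 0.0
[621.  88. 404.] [[ 0.99 -0.14 -0.  ]
 [-0.13 -0.95  0.28]
 [-0.04 -0.28 -0.96]]
red@100
  px [390 288  11  12] xy [ 723. -116.] size [ 7. 16.] ang 24.5
  px [273 196  23  20] xy [614.   3.] size [13. 28.] ang 42.9
  px [114 193  59  22] xy [470.  23.] size [18. 59.] ang 72.3
  px [272 110  26  13] xy [625.  89.] size [11. 24.] ang 82.2
  px [100 106  65  24] xy [482. 108.] size [17. 61.] ang 72.9
  px [272  75  27  15] xy [630. 119.] size [11. 24.] ang 85.8
```

View pics/w1.png

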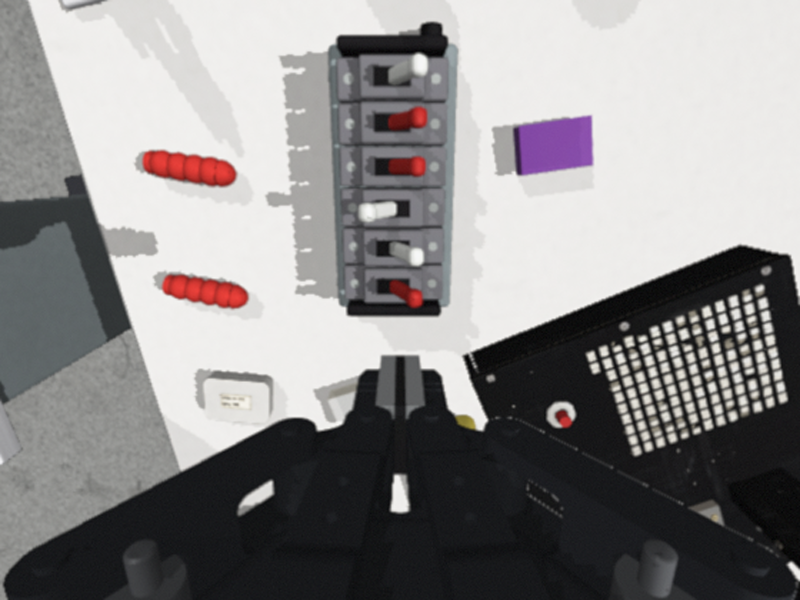

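Wrist view: red tips at (418,118), (418,166) and (414,297) px. White tips are at (418,66), (367,212) and (414,255).

Run:
```python
from h import *
import pickle
c=pickle.load(open('w1.pkl','rb'))
for n,u,v in(('w',418,66),('r',418,118),('r',418,166),('woff',367,212),('w',414,255),('r',414,297)):
    print(n,onz(c,(u*.7,v*.7),103).round(1))
print('plinth corners',[onz(c,(u*.7,v*.7),30).round() for u,v in((333,47),(457,45),(449,305),(341,305))])
```

```text
w [640.1 146.7 103. ]
r [636.4 116.9 103. ]
r [632.8  87.8 103. ]
woff [595.1  63.  103. ]
w [622.7  29.5 103. ]
r [ 6.189e+02 -6.000e-01  1.030e+02]
plinth corners [array([582., 183.,  30.]), array([676., 171.,  30.]), array([648., -34.,  30.]), array([553., -21.,  30.])]
```

```bash
python3 -m handwheel '[[[1,0.63,-0.43,-0.6,-0.03],[1,0,0,-0.95,0],[1,0,0,-0.95,0],[1,0,0,-0.6,0],[1,0,0,-0.45,0],[1,0,0,0,0]]]' 40; python3 -m handwheel '[[[1,-0.2,0.028,0,0],[1,-0.2,0.028,0,0],[1,-0.15,0.021,0,0],[1,-0.11,0.015,0,0],[1,-0.06,0.008,0,0],[1,-0.04,0.006,0,0],[1,0,0,0,0]]]'
```

```text
time_s: 2.3
eef_pos: [642.3, -3.6, 81.1]
ee_rot: [-0.002, 0.755, 0.656, -0.002]
force: [-0.8, 0.8, 0.1]
grip_width: 0.002
grip_force: 0.0
time_s: 3.0
eef_pos: [607.5, 0.4, 84.5]
ee_rot: [0.001, 0.755, 0.656, 0.001]
force: [7.1, 0.9, 1.8]
grip_width: -0.001
grip_force: 3.3
```

```bash
python3 -m handwheel '[[[1,-0.06,0.008,0,0],[1,0,0,0,0],[1,0.3,-0.04,0,0],[1,0,0,0.7,0],[1,0,0,0.7,0],[1,0.1,0.9,0,0],[1,0.4,0.8,0,0],[1,0,0,0,0]]]'
python3 - <<'E'
from loc import *
print(ctrl.sense()['eef_pos'])
E
```

```text
time_s: 3.8
eef_pos: [643.6, 88.0, 153.4]
ee_rot: [-0.001, 0.754, 0.657, 0.0]
force: [-1.0, -1.4, -0.2]
grip_width: -0.002
grip_force: 0.0
[643.6182256   88.03376406 153.4079762 ]
```

```bash
python3 -m handwheel '[[[1,0.28,-0.07,0,0],[1,0,0,-0.7,0],[1,0,0,-0.68,0],[1,0,0,0,0],[1,-0.2,0.028,0,0],[1,-0.2,0.028,0,0],[1,-0.15,0.021,0,0],[1,-0.15,0.02,0,0],[1,-0.12,0.016,0,0],[1,0,0,0,0]]]';python3 -m handwheel '[[[1,-0.06,0.008,0,0],[1,0,0,0,0]]]'; python3 -m handwheel '[[[1,0.3,-0.04,0,0],[1,0,0,0.7,0],[1,0,0,0.7,0],[1,0.6,0.44,0,0],[1,0.05,0.1,0,0],[1,0,0,0,0]]]'
```

```text
time_s: 4.8
eef_pos: [618.1, 85.4, 85.8]
ee_rot: [0.003, 0.755, 0.655, 0.002]
force: [12.7, -1.3, -3.2]
grip_width: -0.002
grip_force: 6.6
time_s: 5.0
eef_pos: [617.6, 85.5, 86.1]
ee_rot: [0.005, 0.755, 0.655, 0.005]
force: [25.6, -1.1, -9.1]
grip_width: 0.001
grip_force: 12.2
time_s: 5.6
eef_pos: [660.2, 112.0, 153.9]
ee_rot: [-0.001, 0.755, 0.656, -0.001]
force: [-0.2, 0.2, 0.4]
grip_width: -0.001
grip_force: 0.0
```

```bash
python3 -m handwheel '[[[1,0.02,0.02,-0.7,0],[1,0,0,-0.68,0],[1,0,0,0,0],[1,-0.2,0.028,0,0],[1,-0.2,0.028,0,0],[1,-0.15,0.021,0,0],[1,-0.15,0.02,0,0],[1,-0.1,0.014,0,0],[1,-0.05,0.007,0,0],[1,0,0,0,0]]]'; python3 -m handwheel '[[[1,0.3,-0.04,0,0],[1,0,0,0.9,0],[1,0,0,0.9,0],[1,0,-0.9,0.4,0],[1,-0.2,-0.9,0,0],[-1,-0.2,0,0,0],[-1,0,0,0,0],[-1,0,0,0,0]]]'
python3 - <<'E'
from loc import *
import pickle
c=cap('wrist'); pickle.dump(c,open('w2.pkl','wb'))
cv2.imwrite('pics/w2.png',c['img'])
E
```

```text
time_s: 6.6
eef_pos: [622.2, 117.5, 87.2]
ee_rot: [0.003, 0.755, 0.655, 0.003]
force: [15.9, -1.7, -3.7]
grip_width: 0.002
grip_force: 7.2
time_s: 7.4
eef_pos: [614.1, 26.8, 195.8]
ee_rot: [-0.0, 0.755, 0.656, -0.0]
force: [-0.4, 1.1, 1.0]
grip_width: 0.507
grip_force: 0.0
```

View pics/w2.png

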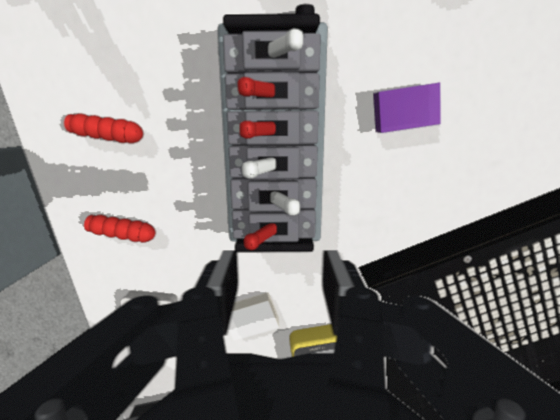

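All three reds now lean towards the robot (tips near x=245 px) and the whites are unchanged. Next is the plate and rack.

```bash
python3 -m handwheel '[[[-1,-0.6,0.61,0.3,0.21],[-1,-0.6,0.61,0.3,0.21],[-1,-0.6,0.61,0.3,0.21],[-1,-0.6,0.61,0.3,0.21],[-1,-0.6,0.61,0.3,0.21],[-1,-0.6,0.61,0.3,0.21],[-1,-0.6,0.61,0.3,0.21],[-1,0,0,0,0],[-1,0,0,0,0]]]'
python3 - <<'E'
from loc import *
import pickle
c=cap('wrist'); pickle.dump(c,open('w3.pkl','wb'))
cv2.imwrite('pics/w3.png',cv2.resize(c['img'],(800,600)))
c=pickle.load(open('w2.pkl','rb'))
for u,v in((244,86),(244,128),(251,240)): print(onz(c,(u,v),103).round())
E
```

```text
time_s: 8.35
eef_pos: [403.9, 240.7, 301.0]
ee_rot: [0.0, 0.683, 0.73, 0.0]
force: [0.5, -0.7, -0.5]
grip_width: 0.997
grip_force: 0.0
[601. 123. 103.]
[596.  94. 103.]
[586.   5. 103.]
```

View pics/w3.png

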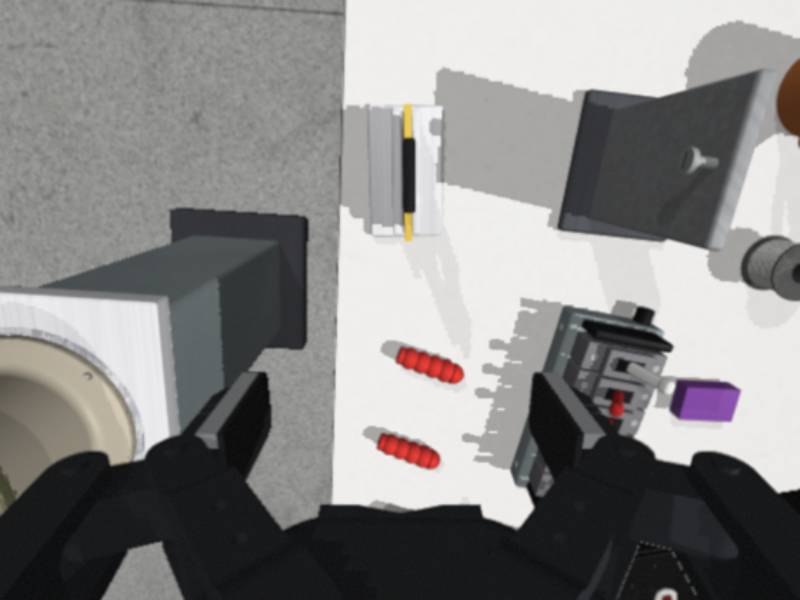

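Wrist view: the tab lies along x≈409 px from y=138 to 212, the plate ends are at (408,105) and (409,241), and the screw head is at about (692,160).

Run:
```python
from loc import *
import pickle
c=pickle.load(open('w3.pkl','rb')); g=c['img']; M=masks(c)
sub=np.zeros_like(M['dark']); sub[90:155,275:300]=M['dark'][90:155,275:300]
print('tab'); hull(c,sub,172,20,(0,999,0,999))
print('yel ends @135',[onz(c,(u*.7,v*.7),135).round(1) for u,v in((408,106),(409,240))])
s=pickle.load(open('scene0.pkl','rb')); t=pickle.load(open('top0.pkl','rb'))
hw=ray(c,(690*.7,160*.7)); 
hs=ray(s,(150+128*250/790, 210+372*190/600)); ht=ray(t,(125+161*140/800,175+188*105/600))
print('head',tri(hw,hs),tri(hw,ht)); print('at z170',onz(c,(690*.7,160*.7),170).round(1))
b=[onz(c,(u*.7,v*.7),185) for u,v in((766,72),(718,247))]; print('board top front edge',np.round(b,1), np.degrees(np.arctan2(-(b[0]-b[1])[0],(b[0]-b[1])[1])))
```

```text
tab
  px [282  97   8  52] xy [403. 308.] size [ 6. 42.] ang 3.9
yel ends @135 [array([400.8, 350.9, 135. ]), array([407.7, 263.9, 135. ])]
head (array([580.10222202, 328.54501007, 156.36758584]), np.float64(2.5652467861538266)) (array([571.84528466, 330.02228623, 168.66609012]), np.float64(3.251175551214325))
at z170 [570.3 328.4 170. ]
board top front edge [[590.6 375.  185. ]
 [590.  280.  185. ]] -0.367889006997126
```

```bash
python3 -m handwheel '[[[-1,0,0.67,-0.6,0.05],[-1,0,0.67,-0.6,0],[-1,0,0,-0.9,0],[-1,0,0,-0.7,0],[-1,0,0,-0.48,0],[-1,0,0,0,0],[1,0,0,0,0],[1,0,0,0,0],[1,0,0,0,0],[1,0,0,0,0]]]' 60; python3 -m handwheel '[[[1,0,0,0,0],[1,0,0,0,0],[1,0,0,0,0],[1,0,0,0,0]]]'; python3 -c "from h import *;print(ctrl.sense()['eef_pos'],ctrl.sense()['wrist_torque'])"
```

```text
time_s: 9.4
eef_pos: [404.7, 306.8, 137.6]
ee_rot: [0.0, 0.681, 0.732, 0.001]
force: [0.0, 0.1, 0.7]
grip_width: 0.333
grip_force: 0.0
time_s: 9.8
eef_pos: [404.6, 306.8, 137.3]
ee_rot: [0.0, 0.681, 0.732, 0.001]
force: [-0.6, -0.5, 5.5]
grip_width: 0.087
grip_force: 59.3
[404.55795323 306.83720657 137.29769042] [-0.03892913  0.00686005 -0.00034567]
```

```bash
python3 -m handwheel '[[[1,0,0,0.5,0],[1,0,0,0.8,0],[1,0,0,0.7,0],[1,0.5,0.1,0,-0.1],[1,0.6,0.1,0,-0.1],[1,0.6,0.1,0,-0.1],[1,0.6,0.1,0,-0.1],[1,0.4,0.03,-0.15,-0.12],[1,0,0,-0.15,0],[1,0,0,0,0]]]'; python3 -m handwheel '[[[1,0,0,0,0],[1,0,0,0,0]]]'
python3 - <<'E'
from loc import *
import pickle
print(ctrl.sense()['eef_pos'])
c=cap('wrist'); pickle.dump(c,open('w4.pkl','wb'))
s=cap('scene'); pickle.dump(s,open('s4.pkl','wb'))
a=cv2.resize(c['img'][0:300,180:480],(400,400),interpolation=cv2.INTER_CUBIC)
b=cv2.resize(s['img'][290:390,140:240],(400,400),interpolation=cv2.INTER_CUBIC)
cv2.imwrite('pics/w4.png',np.hstack([a,b]))
E
```

```text
time_s: 10.8
eef_pos: [538.4, 327.9, 219.8]
ee_rot: [-0.001, 0.708, 0.707, -0.002]
force: [-0.5, 0.0, -1.1]
grip_width: 0.084
grip_force: 59.1
time_s: 11.0
eef_pos: [538.7, 328.4, 222.6]
ee_rot: [0.0, 0.707, 0.707, 0.0]
force: [-0.5, 0.2, -0.3]
grip_width: 0.085
grip_force: 59.1
[538.70483004 328.39566015 222.55172491]
```

View pics/w4.png

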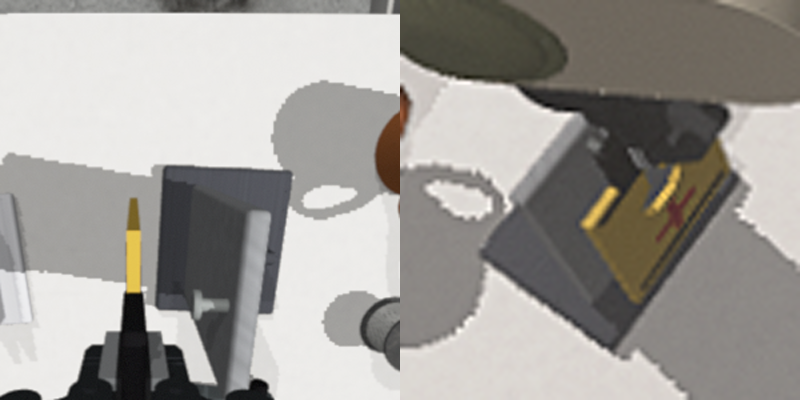

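Left: the plate edge is at x≈133 px in the crop, and the screw head is at (195,303) with its shank running to the board at (226,304). Right: the plate is in front of the board.

Run:
```python
from h import *
import pickle
c=pickle.load(open('w4.pkl','rb')); f=lambda u,v:(180+u*.75,v*.75)
print('camera',(-c['R'].T@c['t']).round())
print('screw head/shank @170',onz(c,f(195,303),170).round(1),onz(c,f(214,304),170).round(1),onz(c,f(227,304),170).round(1))
b=[onz(c,f(u,v),185) for u,v in((247,212),(240,290),(231,380))]; print('board front top',np.round(b,1))
print('board corners',[onz(c,f(u,v),185).round(1) for u,v in((247,211),(270,211))])
print('plate far top edge',[onz(c,f(u,v),220.3).round(1) for u,v in((127,230),(140,230),(125,292),(142,292))])
```

```text
camera [538. 400. 365.]
screw head/shank @170 [568.9 329.2 170. ] [578.5 328.6 170. ] [585.1 328.6 170. ]
board front top [[587.4 376.8 185. ]
 [587.  340.9 185. ]
 [586.  294.2 185. ]]
board corners [array([587.4, 377.2, 185. ]), array([597.5, 377.2, 185. ])]
plate far top edge [array([535.5, 375. , 220.3]), array([540.1, 375. , 220.3]), array([534.7, 351.8, 220.3]), array([541. , 351.8, 220.3])]
```

```bash
python3 -m handwheel '[[[1,0.2,-0.02,0,-0.05],[1,0.2,0,0,0],[1,0.15,0,0,0],[1,0.1,0,0,0],[1,0,0,0,0]]]'; python3 -m handwheel '[[[1,0.08,0,0,0],[1,0.06,0,0,0],[1,0.05,0,0,0],[1,0,0,0,0],[1,0,0,0,0]]]'
python3 - <<'E'
from loc import *
import pickle
print(ctrl.sense()['eef_pos'])
c=cap('wrist'); pickle.dump(c,open('w5.pkl','wb'))
s=cap('scene'); 
a=cv2.resize(c['img'][130:330,230:430],(400,400),interpolation=cv2.INTER_CUBIC)
b=cv2.resize(s['img'][290:390,140:240],(400,400),interpolation=cv2.INTER_CUBIC)
cv2.imwrite('pics/w5.png',np.hstack([a,b]))
E
```

```text
time_s: 11.6
eef_pos: [572.0, 327.1, 221.6]
ee_rot: [-0.0, 0.71, 0.704, -0.0]
force: [-0.0, 0.1, -1.2]
grip_width: 0.084
grip_force: 59.1
time_s: 12.1
eef_pos: [581.2, 327.2, 221.7]
ee_rot: [-0.0, 0.71, 0.704, -0.0]
force: [0.0, -0.5, -0.3]
grip_width: 0.086
grip_force: 59.1
[581.22781046 327.239462   221.74152703]
```

View pics/w5.png

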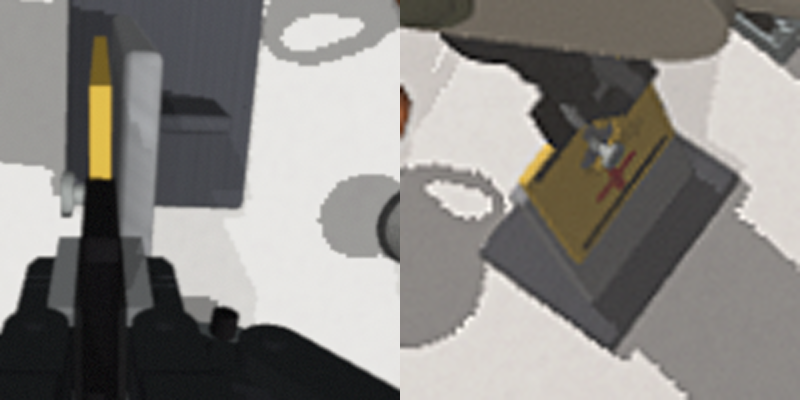

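The plate is over the screw and the head shows in front of it. Now I lower it.

```bash
python3 -m handwheel '[[[1,0,0,-0.1,0],[1,0,0,-0.1,0],[1,0,0,-0.1,0],[1,0,0,0,0]]]'; python3 -m handwheel '[[[1,0,0,-0.1,0],[1,0,0,-0.08,0],[1,0,0,-0.06,0],[1,0,0,-0.04,0],[1,0,0,0,0]]]'
```

```text
time_s: 12.6
eef_pos: [580.9, 327.1, 205.6]
ee_rot: [-0.0, 0.71, 0.704, -0.001]
force: [-0.0, -0.2, -1.2]
grip_width: 0.084
grip_force: 59.1
time_s: 13.1
eef_pos: [581.2, 327.2, 192.9]
ee_rot: [0.0, 0.71, 0.704, 0.0]
force: [0.1, -0.2, -0.4]
grip_width: 0.083
grip_force: 59.2
```

```bash
python3 -m handwheel '[[[1,0,0,-0.04,0],[1,0,0,0,0]]]'; python3 -m handwheel '[[[1,0,0,-0.04,0],[1,0,0,0,0]]]'
```

```text
time_s: 13.3
eef_pos: [581.4, 327.3, 192.4]
ee_rot: [0.0, 0.71, 0.704, 0.001]
force: [-2.5, -0.9, 7.5]
grip_width: 0.081
grip_force: 60.5
time_s: 13.5
eef_pos: [581.5, 327.3, 192.1]
ee_rot: [0.001, 0.71, 0.704, 0.002]
force: [-6.2, -2.1, 16.4]
grip_width: 0.086
grip_force: 61.8
```

```bash
python3 -m handwheel '[[[1,0,0,0.07,0],[0.5,0,0,0,0],[0,0,0,0,0],[0,0,0,0,0],[-0.3,0,0,0.1,0],[-0.3,0,0,0.5,0],[-0.3,0,0,0.9,0],[-1,0,0,0.5,0],[-1,0,0,0,0]]]'
python3 - <<'E'
from loc import *
import pickle
c=cap('wrist'); s=cap('scene'); t=cap('top')
pickle.dump(s,open('s6.pkl','wb')); pickle.dump(t,open('t6.pkl','wb'))
a=cv2.resize(c['img'][80:280,200:400],(400,400),interpolation=cv2.INTER_CUBIC)
b=cv2.resize(s['img'][290:390,140:240],(400,400),interpolation=cv2.INTER_CUBIC)
cv2.imwrite('pics/w6.png',np.hstack([a,b]))
for n,c in(('s',s),('t',t)): print(n); hull(c,masks(c)['red'],12,40,(300,550,-200,250))
E
```

```text
time_s: 14.4
eef_pos: [582.1, 327.5, 297.0]
ee_rot: [0.002, 0.71, 0.704, 0.004]
force: [-0.7, -0.5, 0.3]
grip_width: 0.957
grip_force: 0.0
s
  px [283 295  21  21] xy [446. 112.] size [21. 70.] ang 72.5
t
  px [253 242   9  19] xy [429.   7.] size [15. 67.] ang 70.5
  px [222 238   9  19] xy [445. 115.] size [17. 66.] ang 70.8
```

View pics/w6.png

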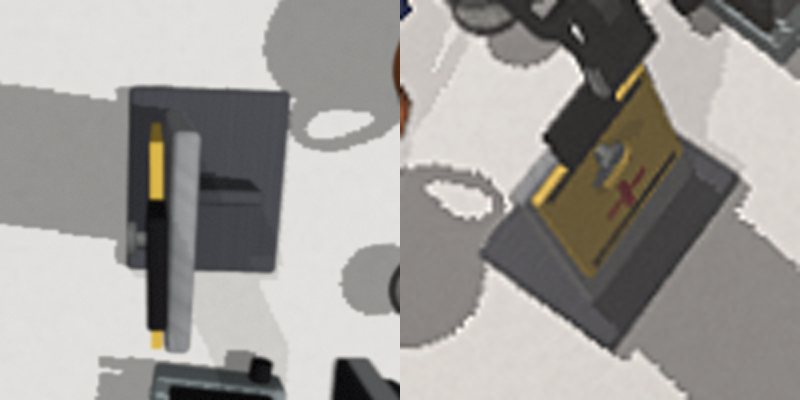

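The plate hangs upright on the screw with its tab clear. Now the spares.

```bash
python3 -m handwheel '[[[-1,-0.33,-0.92,0,-0.27],[-1,-0.33,-0.92,0,-0.27],[-1,-0.33,-0.92,0,-0.27],[-1,-0.33,-0.92,0,-0.27],[-1,-0.33,-0.92,0,-0.27],[-1,-0.33,-0.92,0,-0.27],[-1,-0.33,-0.92,0,-0.27],[-1,-0.33,-0.92,0,-0.27],[-1,0,0,0,0],[-1,0,0,0,0]]]'
cat > look.py <<'E'
from loc import *
import sys
def look(name=None):
    c=cap('wrist'); s=ctrl.sense(); q=s['ee_rot']; print('TCP',s['eef_pos'].round(1),'yaw',round(np.degrees(np.arctan2(q[2]**2-q[1]**2,2*q[1]*q[2])),1))
    if name: cv2.imwrite(f'pics/{name}.png',c['img'])
    print('red@10'); hull(c,masks(c)['red'],10,40,(300,560,-550,250))
    h=cv2.cvtColor(c['img'],cv2.COLOR_BGR2HSV)
    return c
if __name__=='__main__': look(sys.argv[1] if len(sys.argv)>1 else None)
E
python3 look.py w7
```

```text
time_s: 15.55
eef_pos: [448.8, -41.3, 291.5]
ee_rot: [-0.001, 0.808, 0.589, -0.0]
force: [0.1, 0.7, -0.3]
grip_width: 0.997
grip_force: 0.0
TCP [449.1 -40.5 291.6] yaw -17.8
red@10
  px [229 136  55  17] xy [428.   4.] size [21. 73.] ang 72.1
  px [209  46  60  20] xy [443. 114.] size [22. 74.] ang 72.0
```

View pics/w7.png

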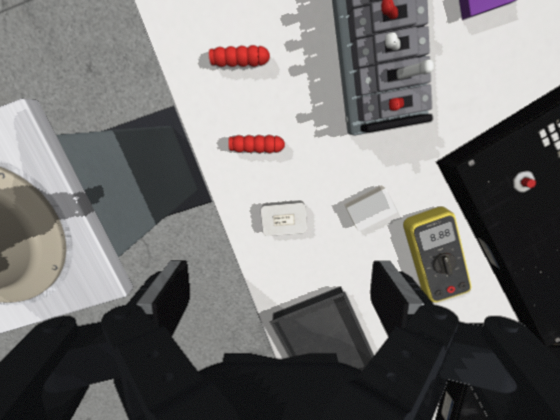

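The wrist view shows both grips lying with their long axis along the image x, so they need a tool yaw of about 72°. The tin is at (285,218) px and the cream block at (370,205). I'll segment the pale items.

```bash
cat > pale.py <<'E'
from loc import *
# grad-edges closed contour: objects' sides/edges differ from the uniform table
def pale(c,z,box,szs):
    g=cv2.GaussianBlur(c['img'],(3,3),0); out=[]
    gray=cv2.cvtColor(g,cv2.COLOR_BGR2GRAY); b=c['img'].astype(int); warm=b[...,2]-b[...,0]
    for src in (gray,(warm*6+60).clip(0,255).astype(np.uint8)):
      for th in range(60,252,4):
        for m in (src>th,src<=th):
          for k in cv2.findContours(m.astype(np.uint8),cv2.RETR_LIST,cv2.CHAIN_APPROX_NONE)[0]:
            if not 200<cv2.contourArea(k)<6000: continue
            P=np.array([onz(c,p[0],z)[:2] for p in k],np.float32); r=cv2.minAreaRect(P)
            (x,y),(w,h),a=r
            if not(box[0]<x<box[1] and box[2]<y<box[3]): continue
            if w>h: w,h,a=h,w,a-90      # a = direction of short side (object x)
            if cv2.contourArea(P)<.8*w*h: continue
            for n,(W,H) in szs.items():
                if abs(w-W)<5 and abs(h-H)<5: out.append((n,round(abs(w-W)+abs(h-H),1),round(x,1),round(y,1),round((a+90)%180-90,1)))
    for n in szs: print(n,sorted([o for o in out if o[0]==n],key=lambda o:o[1])[:4])
E
cat > pl.py <<'E'
from pale import *
c=cap('wrist'); pale(c,20,(350,620,-350,120),dict(tin=(46,64),block=(40,60)))
E
python3 pl.py
python3 - <<'E'
from h import *
c=cap('wrist')['img']
for p in((285,205),(275,228),(370,200),(385,222),(320,240),(300,300)): print(p,c[p[1],p[0]])
E
```

```text
tin [('tin', 7.4, 554.7, -131.0, -78.8), ('tin', 7.4, 554.7, -131.0, -78.8)]
block [('block', 2.5, 554.7, -131.0, -78.8), ('block', 2.5, 554.7, -131.0, -78.8), ('block', 2.6, 554.7, -131.0, -78.8), ('block', 2.6, 554.7, -131.0, -78.8)]
(285, 205) [171 174 177]
(275, 228) [212 218 219]
(370, 200) [188 190 189]
(385, 222) [205 209 211]
(320, 240) [228 231 232]
(300, 300) [154 156 157]
```

Run:
```python
from pale import *
c=cap('wrist'); print('tin centre',onz(c,(284,215),20).round(1), [onz(c,p,20).round() for p in((263,203),(304,203),(308,232),(264,232))])
# hsv relax
pale(c,20,(380,480,-180,-60),dict(tin=(46,64),big=(50,66),sm=(40,58)))
```

```text
tin centre [435.4 -99.2  20. ] [array([413., -74.,  20.]), array([467., -91.,  20.]), array([ 461., -134.,   20.]), array([ 400., -115.,   20.])]
tin []
big []
sm []
```

```bash
python3 -m handwheel '[[[-1,-0.02,-0.12,0,1],[-1,-0.02,-0.12,0,1],[-1,-0.02,-0.12,0,1],[-1,-0.02,-0.12,-0.2,1],[-1,-0.02,-0.12,-0.4,1],[-1,-0.02,-0.12,-0.5,1],[-1,-0.02,-0.12,-0.5,1],[-1,-0.02,-0.12,-0.5,1],[-1,-0.02,-0.12,-0.5,1],[-1,-0.02,-0.12,-0.5,1]]]' ; python3 -m handwheel '[[[-1,-0.06,0,0,1],[-1,0,0,0,0.3],[-1,0,0,0,0],[-1,0,0,0,0]]]'
python3 - <<'E'
from pale import *
import look
c=look.look('w8'); pale(c,20,(380,480,-180,-60),dict(tin=(46,64)))
E
```

```text
time_s: 16.75
eef_pos: [439.5, -100.0, 136.2]
ee_rot: [-0.0, 0.236, 0.972, 0.0]
force: [0.1, -0.7, 0.4]
grip_width: 1.004
grip_force: 0.0
time_s: 17.15
eef_pos: [436.5, -100.2, 137.2]
ee_rot: [-0.0, 0.151, 0.989, 0.0]
force: [-0.4, 0.6, -0.9]
grip_width: 1.0
grip_force: 0.0
TCP [ 436.5 -100.3  137.3] yaw 72.6
red@10
  px [378 116  34  86] xy [430.   5.] size [24. 74.] ang 72.1
  px [504  93  41  89] xy [445. 117.] size [27. 74.] ang 72.0
tin [('tin', 0.2, 432.1, -106.5, 77.0), ('tin', 2.9, 432.1, -106.3, 77.5)]
```

View pics/w8.png

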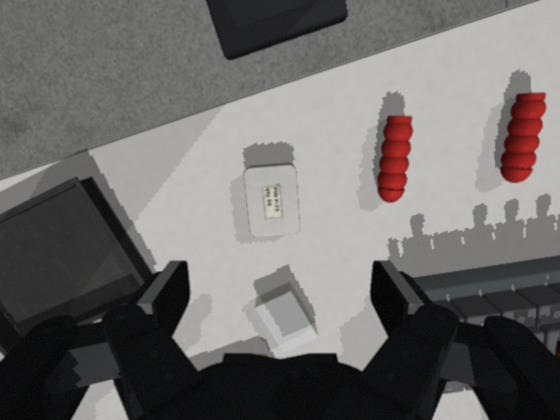

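The tin is below at (271,200) px, and the fit gives (432,-106.5) with yaw about 76°. I grasp it now.

```bash
python3 -m handwheel '[[[-1,-0.09,-0.12,-0.7,0.45],[-1,0,0,-0.9,0],[-1,0,0,-0.7,0],[-1,0,0,-0.36,0],[-1,0,0,0,0],[1,0,0,0,0],[1,0,0,0,0],[1,0,0,0,0],[1,0,0,0,0],[1,0,0,0,0]]]' 40; python3 -m handwheel '[[[1,0,0,0.5,0],[1,0,0,0.9,0],[1,0,0,0,0]]]'; python3 look.py
```

```text
time_s: 18.2
eef_pos: [432.4, -107.1, 5.6]
ee_rot: [0.001, 0.12, 0.993, -0.0]
force: [-0.9, 1.1, 7.8]
grip_width: 0.52
grip_force: 40.9
time_s: 18.5
eef_pos: [434.3, -108.0, 79.2]
ee_rot: [0.005, 0.12, 0.993, -0.002]
force: [-0.6, -0.1, -1.3]
grip_width: 0.521
grip_force: 41.6
TCP [ 433.1 -107.5   76.8] yaw 76.3
red@10
  px [415 125  52 106] xy [431.   7.] size [26. 75.] ang 70.0
```

```bash
python3 -m handwheel '[[[1,-0.042,-0.414,0,-0.96],[1,-0.042,-0.414,0,-0.96],[1,-0.042,-0.414,0,-0.96],[1,-0.042,-0.414,0,-0.96],[1,-0.042,-0.414,0,-0.96],[1,-0.042,-0.414,0,-0.96],[1,-0.042,-0.414,0,-0.96],[1,-0.042,-0.414,0,-0.96],[1,-0.042,-0.414,0,-0.96],[1,0,0,0,0]]]'; python3 look.py
```

```text
time_s: 19.55
eef_pos: [412.3, -294.7, 73.5]
ee_rot: [-0.0, 0.663, 0.748, -0.0]
force: [1.0, -0.2, -0.8]
grip_width: 0.522
grip_force: 41.6
TCP [ 412.4 -293.2   73.5] yaw 7.1
red@10
```

```bash
python3 -m handwheel '[[[1,0.03,0,-0.6,0],[1,0,0,-0.4,0],[1,0,0,-0.28,0],[1,0,0,0,0]]]'; python3 -m handwheel '[[[-0.25,0,0,0,0],[-0.25,0,0,0,0],[-0.25,0,0,0,0],[-0.25,0,0,0.5,0],[-0.25,0,0,0.9,0],[-1,0,0,0.9,0],[-1,0,0,0,0],[-1,0,0,0,0]]]'; python3 look.py
python3 - <<'E'
from pale import *
c=cap('top'); M=masks(c); hull(c,M['dark'],12,500,(380,480,-450,-200)); hull(c,M['red'],12,30,(350,560,-200,250))
print(len(np.argwhere(c['img'][227:270,329:383].min(2)>130)), onz(c,np.argwhere(c['img'][230:267,332:380].min(2)>120).mean(0)[::-1]+[332,230],22).round())
E
```

```text
time_s: 20.0
eef_pos: [413.9, -291.3, 8.7]
ee_rot: [-0.002, 0.66, 0.751, 0.0]
force: [-0.2, 0.4, -0.0]
grip_width: 0.523
grip_force: 42.4
time_s: 20.8
eef_pos: [414.5, -293.2, 126.0]
ee_rot: [0.001, 0.662, 0.75, -0.0]
force: [0.6, 0.6, -1.5]
grip_width: 1.004
grip_force: 0.0
TCP [ 414.1 -292.8  124.8] yaw 7.1
red@10
  px [235 344  12  10] xy [ 393. -450.] size [11. 11.] ang 7.2
  px [253 242   9  19] xy [429.   7.] size [15. 67.] ang 70.5
  px [222 238   9  19] xy [445. 115.] size [17. 66.] ang 72.5
101 [ 468. -270.   22.]
```

```bash
python3 -m handwheel '[[[-1,0.24,0.295,0.03,-0.98],[-1,0.24,0.295,0.03,-0.98],[-1,0.24,0.295,0.03,-0.98],[-1,0.24,0.295,0.03,-0.98],[-1,0.24,0.295,0.03,-0.98],[-1,0.24,0.295,0.03,-0.98],[-1,0.24,0.295,0.03,-0.98],[-1,0.24,0.295,0.03,-0.98],[-1,0.24,0.295,0.03,-0.98],[-1,0.24,0.295,0.03,-0.98]]]'; python3 -m handwheel '[[[-1,0.24,0.295,0.03,-0.98],[-1,0,0,0,0],[-1,0,0,0,0]]]'
python3 - <<'E'
from pale import *
import look
c=look.look('w9'); pale(c,20,(500,620,-200,-60),dict(block=(40,60)))
E
```

```text
time_s: 21.9
eef_pos: [534.2, -144.7, 138.7]
ee_rot: [-0.001, 0.987, 0.16, -0.001]
force: [0.4, -0.9, 0.2]
grip_width: 1.002
grip_force: 0.0
time_s: 22.2
eef_pos: [545.8, -130.7, 140.5]
ee_rot: [-0.001, 0.995, 0.097, -0.001]
force: [-0.0, -0.0, -0.4]
grip_width: 0.999
grip_force: 0.0
TCP [ 545.7 -131.1  140.8] yaw -79.0
red@10
  px [101 254  44  61] xy [426.   7.] size [23. 82.] ang 70.1
  px [  0 219  31  68] xy [441. 117.] size [27. 82.] ang 72.6
block [('block', 3.1, 552.7, -129.7, -78.8), ('block', 3.1, 552.7, -129.7, -78.8), ('block', 7.5, 559.4, -130.3, -78.9)]
```

```bash
python3 -m handwheel '[[[-0.65,0.16,0.02,-0.7,0],[-0.65,0,0,-0.9,0],[-0.65,0,0,-0.7,0],[-0.65,0,0,-0.42,0],[-0.65,0,0,0,0],[1,0,0,0,0],[1,0,0,0,0],[1,0,0,0,0],[1,0,0,0,0],[1,0,0,0,0]]]' 40; python3 -m handwheel '[[[1,0,0,0.5,0],[1,0,0,0.9,0],[1,0,0,0,0]]]'; python3 look.py
```

```text
time_s: 23.25
eef_pos: [555.2, -130.4, 7.5]
ee_rot: [0.001, 0.995, 0.095, 0.001]
force: [-0.6, -0.5, 7.6]
grip_width: 0.458
grip_force: 41.4
time_s: 23.55
eef_pos: [557.0, -131.0, 81.6]
ee_rot: [0.003, 0.995, 0.095, 0.004]
force: [0.7, -1.2, -2.3]
grip_width: 0.456
grip_force: 41.2
TCP [ 555.7 -130.4   78.7] yaw -79.1
red@10
  px [ 66 300  47  48] xy [441.   9.] size [18. 59.] ang 48.2
```

```bash
python3 -m handwheel '[[[1,-0.243,-0.446,0.02,0.98],[1,-0.243,-0.446,0.02,0.98],[1,-0.243,-0.446,0.02,0.98],[1,-0.243,-0.446,0.02,0.98],[1,-0.243,-0.446,0,0.98],[1,-0.243,-0.446,0,0.98],[1,-0.243,-0.446,0,0.98],[1,-0.243,-0.446,0,0.98],[1,-0.243,-0.446,0,0.98],[1,-0.243,-0.446,0,0.98]]]'; python3 -m handwheel '[[[1,-0.243,-0.446,0,0.98],[1,0,0,0,0],[1,0,0,0,0]]]';python3 look.py w10
```

```text
time_s: 24.6
eef_pos: [431.8, -353.2, 78.7]
ee_rot: [-0.001, 0.709, 0.705, 0.0]
force: [0.5, 0.0, -1.0]
grip_width: 0.46
grip_force: 41.2
time_s: 24.9
eef_pos: [420.2, -374.7, 78.9]
ee_rot: [-0.001, 0.663, 0.749, 0.0]
force: [0.8, -0.0, -1.5]
grip_width: 0.456
grip_force: 41.2
TCP [ 420.6 -374.3   79. ] yaw 7.0
red@10
  px [232 304  18  50] xy [ 397. -471.] size [12. 48.] ang 13.4
```

View pics/w10.png

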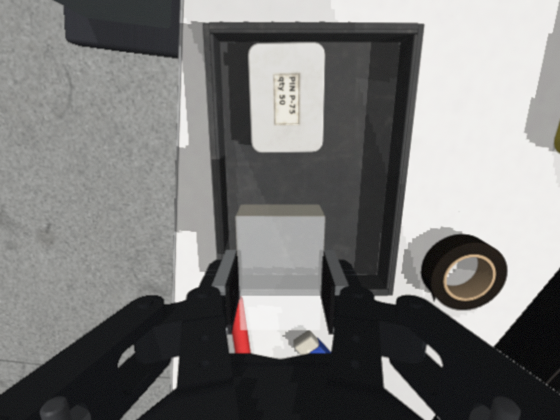

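The tin sits well in the tray at (287,97) px and the right-hand column is free. I release the block.

```bash
python3 -m handwheel '[[[1,0.03,-0.02,-0.6,0],[1,0,0,-0.45,0],[1,0,0,-0.3,0],[1,0,0,0,0]]]'; python3 -m handwheel '[[[-0.1,0,0,0,0],[-0.1,0,0,0,0],[-0.1,0,0,0,0],[-0.1,0,0,0.5,0],[-0.1,0,0,0.9,0],[-1,0,0,0.9,0],[-1,0,0,0,0],[-1,0,0,0,0]]]'; python3 look.py
```

```text
time_s: 25.35
eef_pos: [422.3, -374.5, 10.7]
ee_rot: [-0.001, 0.662, 0.75, 0.0]
force: [0.4, -0.1, -1.5]
grip_width: 0.458
grip_force: 42.4
time_s: 26.15
eef_pos: [422.4, -376.3, 128.2]
ee_rot: [0.001, 0.662, 0.75, -0.0]
force: [-0.3, 0.8, -0.6]
grip_width: 0.998
grip_force: 0.0
TCP [ 422.  -375.8  126.8] yaw 7.1
red@10
  px [245 344  12  11] xy [ 411. -535.] size [11. 12.] ang 5.8
  px [333 334  20  33] xy [ 505. -525.] size [20. 41.] ang 11.1
  px [234 265  21  78] xy [ 400. -484.] size [11. 87.] ang 12.0
```

```bash
python3 -m handwheel '[[[-1,0.018,0.85,0,0.9],[-1,0.018,0.85,0,0.9],[-1,0.018,0.85,0,0.9],[-1,0.018,0.85,0,0.9],[-1,0.018,0.85,0,0.9],[-1,0.018,0.85,0,0.9],[-1,0.018,0.85,0,0.9],[-1,0.018,0.85,0,0.9],[-1,0.018,0.85,0,0.9],[-1,0,0,0,0]]]';python3 -m handwheel '[[[-1,0,0,0,0]]]'; python3 look.py
```

```text
time_s: 27.2
eef_pos: [429.0, 10.3, 126.1]
ee_rot: [-0.002, 0.153, 0.988, 0.0]
force: [0.2, 0.2, -0.1]
grip_width: 0.996
grip_force: 0.0
time_s: 27.3
eef_pos: [429.8, 6.9, 126.4]
ee_rot: [-0.001, 0.157, 0.988, -0.0]
force: [0.4, -0.5, 0.9]
grip_width: 1.002
grip_force: 0.0
TCP [430.    6.1 126.6] yaw 71.9
red@10
  px [265 164  26  83] xy [430.   4.] size [22. 74.] ang 72.0
  px [390 141  32  86] xy [446. 114.] size [24. 75.] ang 74.1
```

```bash
python3 -m handwheel '[[[-0.6,0,-0.03,-0.7,0],[-0.6,0,0,-0.9,0],[-0.6,0,0,-0.5,0],[-0.6,0,0,-0.24,0],[-0.6,0,0,0,0],[1,0,0,0,0],[1,0,0,0,0],[1,0,0,0,0],[1,0,0,0,0],[1,0,0,0,0]]]' 40; python3 -m handwheel '[[[1,0,0,0.5,0],[1,0,0,0.9,0],[1,0,0,0,0]]]'; python3 look.py
```

```text
time_s: 28.35
eef_pos: [430.8, 4.6, 11.1]
ee_rot: [0.001, 0.157, 0.988, -0.0]
force: [-1.1, -1.8, 5.9]
grip_width: 0.287
grip_force: 40.2
time_s: 28.65
eef_pos: [432.9, 4.3, 84.7]
ee_rot: [0.005, 0.157, 0.988, -0.0]
force: [1.0, 0.5, -1.4]
grip_width: 0.28
grip_force: 39.4
TCP [431.7   4.5  82.5] yaw 71.9
red@10
  px [256 192  48 141] xy [470.  -9.] size [ 37. 121.] ang 71.9
  px [411 138  41 101] xy [446. 114.] size [25. 74.] ang 73.1
```

```bash
python3 -m handwheel '[[[1,0.08,-0.832,0,-0.9],[1,0.08,-0.832,0,-0.9],[1,0.08,-0.832,0,-0.9],[1,0.08,-0.832,0,-0.9],[1,0.08,-0.832,0,-0.9],[1,0.08,-0.832,0,-0.9],[1,0.08,-0.832,0,-0.9],[1,0.08,-0.832,0,-0.9],[1,0.08,-0.832,0,-0.9],[1,0,0,0,0]]]';python3 -m handwheel '[[[1,0,0,0,0],[1,0,0,0,0]]]'; python3 look.py
```

```text
time_s: 29.7
eef_pos: [465.6, -373.6, 78.8]
ee_rot: [0.0, 0.664, 0.747, -0.0]
force: [-0.1, 0.2, -1.0]
grip_width: 0.284
grip_force: 39.5
time_s: 29.9
eef_pos: [466.1, -368.3, 79.5]
ee_rot: [-0.001, 0.661, 0.75, 0.0]
force: [-0.7, 0.4, -1.0]
grip_width: 0.284
grip_force: 39.5
TCP [ 466.2 -368.3   79.8] yaw 7.2
red@10
  px [256 191  49 141] xy [ 470. -405.] size [ 38. 117.] ang 7.2
```

```bash
python3 -m handwheel '[[[1,0.03,-0.03,-0.6,0],[1,0,0,-0.35,0],[1,0,0,-0.17,0],[1,0,0,0,0]]]'; python3 -m handwheel '[[[0.3,0,0,0,0],[0.3,0,0,0,0],[0.3,0,0,0,0],[0.3,0,0,0.5,0],[0.3,0,0,0.9,0],[-1,0,0,0.9,0],[-1,0.18,0.9,0,0.3],[-1,0,0.9,0,0.9],[-1,0,0.9,0,0.9],[-1,0,0.9,0,0.9]]]'; python3 -m handwheel '[[[-1,-0.1,0.9,0,0.9],[-1,-0.1,0.9,0,0.9],[-1,-0.1,0.9,0,0.9],[-1,-0.1,0.9,0,0.9],[-1,-0.1,0.9,0,0.9],[-1,-0.1,0.8,0,0.6],[-1,0,0.7,0,0],[-1,0,0,0,0],[-1,0,0,0,0]]]';  python3 look.py
```

```text
time_s: 30.35
eef_pos: [467.6, -370.0, 23.6]
ee_rot: [-0.001, 0.661, 0.75, 0.0]
force: [-0.0, -0.3, 0.1]
grip_width: 0.281
grip_force: 39.5
time_s: 31.35
eef_pos: [476.6, -189.4, 139.9]
ee_rot: [0.001, 0.489, 0.872, -0.0]
force: [1.0, -0.3, -0.4]
grip_width: 1.003
grip_force: 0.0
time_s: 32.25
eef_pos: [446.8, 109.3, 139.7]
ee_rot: [0.0, 0.156, 0.988, -0.0]
force: [0.0, -0.6, 0.2]
grip_width: 1.005
grip_force: 0.0
TCP [446.9 108.6 139.6] yaw 71.9
red@10
  px [271 157  26  80] xy [445. 112.] size [22. 75.] ang 74.6
```

```bash
python3 -m handwheel '[[[-0.6,-0.03,0.07,-0.7,0.2],[-0.6,0,0,-0.9,0],[-0.6,0,0,-0.7,0],[-0.6,0,0,-0.28,0],[-0.6,0,0,0,0],[1,0,0,0,0],[1,0,0,0,0],[1,0,0,0,0],[1,0,0,0,0],[1,0,0,0,0]]]' 40; python3 -m handwheel '[[[1,0,0,0.5,0],[1,0,0,0.9,0],[1,0,0,0,0]]]'; python3 look.py
```

```text
time_s: 33.3
eef_pos: [446.1, 112.3, 11.5]
ee_rot: [0.001, 0.143, 0.99, 0.0]
force: [-1.0, -2.0, 5.7]
grip_width: 0.285
grip_force: 40.1
time_s: 33.6
eef_pos: [448.1, 112.5, 85.2]
ee_rot: [0.005, 0.143, 0.99, 0.001]
force: [0.0, -0.3, -1.0]
grip_width: 0.284
grip_force: 39.4
TCP [446.8 112.5  82.8] yaw 73.5
red@10
  px [257 191  47 141] xy [485. 101.] size [ 37. 121.] ang 72.3
```

```bash
python3 -m handwheel '[[[1,0.025,-0.89,0,-0.92],[1,0.025,-0.89,0,-0.92],[1,0.025,-0.89,0,-0.92],[1,0.025,-0.89,0,-0.92],[1,0.025,-0.89,0,-0.92],[1,0.025,-0.89,0,-0.92],[1,0.025,-0.89,0,-0.92],[1,0.025,-0.89,0,-0.92],[1,0.025,-0.89,0,-0.92],[1,0,0,0,0]]]';python3 -m handwheel '[[[1,0,0,0,0],[1,0,0,0,0]]]'; python3 look.py
```

```text
time_s: 34.65
eef_pos: [456.0, -292.5, 79.4]
ee_rot: [0.001, 0.664, 0.748, -0.0]
force: [-0.1, 1.5, -1.0]
grip_width: 0.283
grip_force: 39.5
time_s: 34.85
eef_pos: [456.3, -286.8, 79.7]
ee_rot: [-0.001, 0.66, 0.751, 0.0]
force: [-0.6, -0.9, 0.7]
grip_width: 0.288
grip_force: 39.5
TCP [ 456.4 -286.7   79.9] yaw 7.4
red@10
  px [256 190  49 169] xy [ 462. -336.] size [ 38. 145.] ang 7.5
```

```bash
python3 -m handwheel '[[[1,0.03,0,-0.6,0],[1,0,0,-0.35,0],[1,0,0,-0.13,0],[1,0,0,0,0]]]'; python3 -m handwheel '[[[0.3,0,0,0,0],[0.3,0,0,0,0],[0.3,0,0,0,0],[0.3,0,0,0.5,0],[0.3,0,0,0.9,0],[-1,0,0,0.9,0],[-1,0,-0.7,0.9,0],[-1,0,-0.8,0.5,0],[-1,0,-0.5,0,0],[-1,0,0,0,0]]]'
python3 - <<'E'
from loc import *
w=cap('wrist')['img']; s=cap('scene')['img']
cv2.imwrite('pics/fin.png',np.hstack([cv2.resize(w,(400,300)),cv2.resize(s[170:400,140:420],(400,300),interpolation=cv2.INTER_CUBIC)]))
E
```

```text
time_s: 35.3
eef_pos: [458.6, -288.0, 26.6]
ee_rot: [0.001, 0.66, 0.751, -0.0]
force: [0.3, -1.2, 1.4]
grip_width: 0.282
grip_force: 43.2
time_s: 36.3
eef_pos: [457.6, -386.1, 205.8]
ee_rot: [0.001, 0.662, 0.75, -0.0]
force: [0.9, 0.5, -1.1]
grip_width: 0.999
grip_force: 0.0
```

View pics/fin.png

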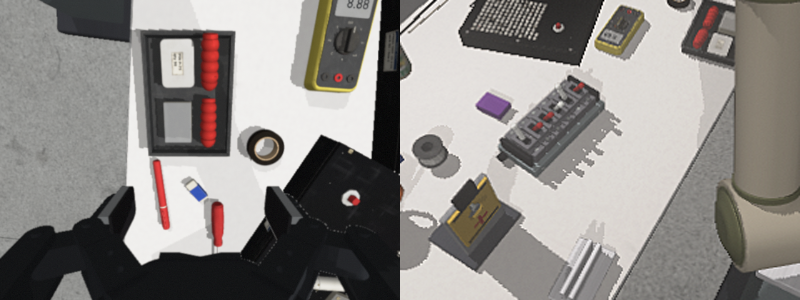

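All four spares are in the tray at (160–218, 35–145) px. The plate is hanging, the reds are off and the robot is clear, so I hand in.

```bash
python3 -c "
from rig import ctrl
print(ctrl.finish_job())"
```

```text
the job is handed in; nothing more can be done
None
```

I handed the job in at about 36 s: all three red levers are off with the white ones unchanged, the plate hangs upright on the screw, and all four spares are in the black tray; the hand-in gave no verdict.

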